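Lever the scrap-glass flap open and hold it

TASK

Hold the heavy steel flap of the blue scrap-glass box open with its lever. Using only your fingertips, grasping nothing, push the lever's black pedal toward the box until it stops, so the brass toe is under the flap's lip, then press the pedal well down so that the flap stands clearly open. Do not touch the flap itself or disturb the loose red jar and black jar lid beside the lever, and finish while still holding the pedal down.

Things in the scene. Friction and masses are not known exactly. Their poses are not given: they have to be found in the camera images.
- scrap_box: low blue steel box and fulcrum stand on one dark base plate (300 x 150 x 6 mm), fixed to the table. Origin on the table under the lever's pivot, which is 65 mm up. Level x axis runs along the lever from pedal to box, y to the left of that. Plate spans x -60 to +240 mm, box +103 to +228 mm (60 mm high), fulcrum -30 to +30 mm (74 mm high). Under the pedal is only bare table.
- bar_slide (a joint): sliding of the steel lever bar through its rocking cradle, m: 0 = fully back, grows towards the box, 0.045 = home at a hard stop. Starts at 0 to 0.012. Slides stiffly (about 4 to 5 N), stays where it is left. As it starts the toe misses the flap's lip; it is well under it only near home.
- lever_angle (a joint): rocking of the lever, rad: 0 = at rest, bar sloping 15 degrees down from pedal to toe (a stop; the pedal cannot be lifted further); grows as the pedal goes down, 0.26 = bar level, 0.44 = stop. A spring raises the pedal again when let go. The pedal takes about 2 to 4 N at first, 5 to 10 N once the toe lifts the flap.
- pedal_rear (a point): middle of the pedal's rear edge (the 48 x 10 mm face turned away from the box), where the bar can be pushed home. Same axes as pedal_top.
- flap: heavy steel flap lying shut on the box, 168 mm long, 146 wide, 9 thick, 1.3 kg. Origin in the middle of its free edge (the lip), half its thickness up; shut, its axes are those of scrap_box and it reaches 168 mm to +x, where it is hinged on the box's far rim, 65 mm above the table. It falls shut when not held up.
- toe (a point): centre of the brass roller, 18 mm thick and 50 mm long, across the short end of the bar. Home, it lies 88 mm beyond the pivot.
- lip (a point): middle of the underside of the flap's free edge (yellow stripe on top), which overhangs the box's near wall by 38 mm. 61 mm above the table when shut; with the bar home and lever_angle = 0.40 it rises to about 90 mm.
- jar_red: loose clear glass jar of red crushed glass, 81 mm across, 120 mm high, standing on the table beside the lever; origin under its middle. Leave alone.
- lid_0: loose black jar lid, 78 mm across, 14 mm high, lying on the table beside the lever; origin under its middle. Leave alone.
- pedal_top (a point): black ribbed rubber pedal plate on the long end of the bar: 48 mm along the bar, 48 mm across, 10 mm thick. This point is the centre of its top face; x along the bar towards the box, y across, z out of the top face. With the bar home the point is 205 mm from the pivot; it stands about 125 mm above the table at rest, about 45 mm with lever_angle = 0.40.
- pedal: the lever bar, a steel flat 24 mm wide and 12 mm thick, 292 mm long, with the pedal and toe fixed on its ends. Origin on the bar's axis, at the pivot when bar_slide = 0. Same axes as pedal_top.

How it is judged:
On the way, in this order (a step that is already met when the one before it is completed fails the run):
1. the bar is pushed home, the flap still shut (value of joint bar_slide above 0.036 m and height (world z) of lip below 0.066 m), for 0.1 s.
2. the pressed lever has raised the flap (height (world z) of lip above 0.078 m and value of joint lever_angle above 0.2 rad), for 0.2 s.
At the end, for the whole second after the job is handed in: The bar is home (beyond 0.033 m), the lever is held down by the fingers (more than 1 N on the pedal or bar, lever_angle above 0.2) with the flap at rest and its lip more than 78 mm above the table (17 mm higher than shut), and the jar and the jar lid are within 20 mm of where they stood (all of step 2 and value of joint bar_slide above 0.033 m and contact force between the fingers and pedal above 1 N and linear speed of flap below 0.02 m/s and distance of each of jar_red, lid_0 from where it was at the start of the episode below 0.02 m); the arm keeps its last pose, push and grip.
It fails at once if the flap is touched by the robot (contact force between any of the fingers, the arm and flap above 0.5 N).
It fails at once if the jar or the jar lid is shifted, lifted or tipped (distance of any of jar_red, lid_0 from where it was at the start of the episode above 0.02 m or angle between jar_red's own z axis and vertical above 0.3 rad).
It also fails if it takes over 34 s, if anything falls off the work surface, if the arm or the gripper's body presses on something with over 40 N, if the wrist force passes 120 N, or if a joint passes its speed limit or range.

ROBOT

A 7-joint arm with a two-finger parallel gripper is mounted at the origin on a cart in front of the work surface, level with it; the furniture and walls round the work are solid. World frame = base frame: x ahead of the robot, y to its left, z up, the work surface at z = 0. Lengths are in m, angles in rad, forces in N, time in s.
With the tool pointing down it reaches from about 0.4 to 0.85 m from the base axis. Payload 10.4 kg.
Tool frame: the origin (TCP) lies on the centre line of the jaws, within the pads' length; the fingertips stand 14 mm ahead of it and the grasp point (between the pads) lies 5 mm behind it (tip_reach is the z of the fingertips in the tool frame, in m); z points along the fingers, x is the direction in which the jaws open and shut, and the axes are right-handed (so a half turn about z gives the same grasp; the last joint's range is limited). The gripper opens to 87 mm and grips with 3 to 60 N. Pads are 19 mm wide; open, the fingers measure 117 mm over their backs; the gripper's body (75 mm by 190 mm) begins 51 mm behind the grasp point.
Start: joints at [-1.218, 0.332, -0.065, 1.46, 0.022, 1.35, -0.088], TCP at [0.229, 0.581, 0.237] pointing down, gripper open.
Joint ranges: [-2.6, 2.6], [-0.5, 2.12], [-1.47, 1.34], [0.16, 2.42], [-1.27, 4.41], [0.06, 2.06], [-2.6, 2.6]. Speed limits (rad/s): [2.22, 2.22, 2.79, 2.79, 3.14, 3.14, 3.14].

INTERFACE

Orientations are given as a unit quaternion [x, y, z, w].
In Python, from bench import * gives the robot as it stands.
- The arm moves only by the tool carry_out, never from a script. Its argument "rows" is a list of rows, each a list of 5 numbers: the closure, from -1 (fully open) to 1 (shut), so that 0 is half open, then the shift along the tool's x, y, z in units of 30 mm (1.0 is 30 mm), then the turn about the tool's z in units of 5 degrees (1.0 is 5 degrees). In form: [[jaw, x, y, z, turn], ...]. A call has 1 to 20 rows; each row shifts and turns the pose as measured when the row begins, along the tool's axes as they then stand; what a row does not reach is not made up. A row lasts 1/12 s, in which the tool goes at most 41.7 mm and 7.16 degrees, less where a joint would pass 70% of its speed; a pose out of reach is approached as far as the arm can. A call is refused whole if a number of a shift passes 1 or a number of a turn 1, either way. A call with a gripper value outside its range is refused whole. The fingers move at their own pace and stop on an object; "force" is the grip in N (left out, the last holds). Time passes only in rows, so rows that do not move let the fingers close. It gives the time, the measured TCP pose, the force and the opening at its end, in the units of the state.
- read_state(): the state, without advancing time (a new reading comes with each control period).
- camera(name): name is "side" or "top"; returns the picture (420x560x3 uint8, blue, green, red); there is no depth.
- camera_info(name): a dict with "fx", "fy", "cx", "cy" (pixels), "extrinsics" (4x4, takes a point from camera to world coordinates). Camera axes: x right, y down, z forward; pixel columns grow to the right and rows downward; lengths in m; the calibration is good to about 2 mm. A picture is of the moment at which its call begins. camera_info takes no time and is no camera call.
- close_job(): hands the job in, once; it reports no verdict.
Trained networks look in the newest picture that a camera, given by its name, has taken for a name from the list of things; names that differ only in an ending like _2 or _b are one class to them, and where a whole thing is asked for, a point or a joint stands for the part that bears it (a point fixed in the world has none). Each returns a list of dicts, best first, with "conf" (0 to 1); they miss things now and then, are a little off and sometimes report something else, mostly with a low value. They report only what shows in the picture. A call takes as long as a camera call.
- recognise(query, camera): "box" ([centre column, centre row, width, height] in pixels, round what is visible of it).
- silhouettes(query, camera): "mask" (420x560 bool, what is visible of it) and "box" ([centre column, centre row, width, height] in pixels, round what is visible of it).
- pinpoint(query, camera): "xy" ([column, row] in pixels: a listed point, or the origin of a listed thing).
The state is a dict: "time": time; "joint_positions": joint angles; "joint_vel": joint speeds; "joint_torque": joint torques, N m; "ee_pos": TCP position; "eef_rot": TCP orientation; "ft_force": force on the tool from outside, world axes, zero at the start; "torque": the same for the moment, N m; "width": finger opening in m.
Only numpy, scipy, OpenCV 4.12 (cv2) and the standard library are available. Lean on these libraries where they do the work, as an engineer would, in place of code of your own. Each camera call takes 0.05 s, during which the arm holds its last target. There are 200 camera calls.

## Working session

There is one attempt and no reset: what is moved stays moved. The work goes in short steps, Python scripts to look and compute and a tool call to move; the robot and the scene stay as the last step left them, time stands still between calls to the robot, and variables do not carry over. Pictures are saved under pics/ and viewed, about 8 in all and at most 12, crops included, and the job is handed in when it is done.

Besides the shell and the picture viewer there is one more tool, called after ">>>" as name(argument=value, ...) on one line, values as JSON. carry_out: Moves the arm, as the interface text tells. Its arguments: {"type":"object","properties":{"rows":{"type":"array","items":{"type":"array","items":{"type":"number"}}},"force":{"type":"number"}},"required":["rows"]}

```bash
mkdir -p pics; cat > h.py <<'E'
from bench import *
import numpy as np, cv2
from scipy.spatial.transform import Rotation as R
def ray(cam,xy):
    i=camera_info(cam);E=np.array(i["extrinsics"])
    d=E[:3,:3]@np.array([(xy[0]-i["cx"])/i["fx"],(xy[1]-i["cy"])/i["fy"],1]);return E[:3,3],d
def tri(a,b):
    (o,d),(p,e)=a,b;d=d/np.linalg.norm(d);e=e/np.linalg.norm(e)
    s=np.linalg.lstsq(np.c_[d,-e],p-o,rcond=None)[0];A=o+s[0]*d;B=p+s[1]*e
    return (A+B)/2,np.linalg.norm(A-B)
def atz(cam,xy,z):
    o,d=ray(cam,xy);return o+d*(z-o[2])/d[2]
E
python3 - <<'E'
from h import *
for c in("side","top"): cv2.imwrite(f"pics/{c}0.png",camera(c)); print(c,np.round(camera_info(c)["extrinsics"],2).tolist(),camera_info(c)["fx"])
for q in("pedal_top","pedal_rear","toe","lip","scrap_box","jar_red","lid_0","flap","pedal"):
    r={c:pinpoint(q,c) for c in("side","top")}
    print(q,{c:[(np.round(k["xy"]).tolist(),round(k["conf"],2)) for k in v[:2]] for c,v in r.items()})
    if r["side"] and r["top"]: print("   ",*tri(*[ray(c,r[c][0]["xy"]) for c in("side","top")]))
s=read_state();print(s["time"],s["ee_pos"],R.from_quat(s["eef_rot"]).as_matrix().round(3).tolist(),s["ft_force"])
E
```

```text
side [[-0.94, -0.23, 0.24, 0.45], [-0.33, 0.62, -0.71, 0.49], [0.01, -0.75, -0.67, 0.67], [0.0, 0.0, 0.0, 1.0]] 431.1959217840664
top [[-0.13, -0.97, 0.22, 0.42], [-0.99, 0.13, -0.02, -0.11], [-0.01, -0.22, -0.98, 1.25], [0.0, 0.0, 0.0, 1.0]] 536.8349937187833
pedal_top {'side': [([267.0, 249.0], 0.67)], 'top': [([202.0, 238.0], 0.96), ([337.0, 226.0], 0.28)]}
    [0.62198728 0.03506477 0.13982965] 0.003643717194524457
pedal_rear {'side': [([260.0, 256.0], 0.59)], 'top': [([189.0, 234.0], 0.91)]}
    [0.6293177  0.05943444 0.14528997] 0.005346099635764804
toe {'side': [([313.0, 193.0], 0.73)], 'top': [([331.0, 229.0], 0.91), ([294.0, 180.0], 0.48)]}
    [ 0.61925148 -0.24812202  0.04054042] 0.003658784005500105
lip {'side': [([316.0, 180.0], 0.85)], 'top': [([336.0, 226.0], 0.67)]}
    [ 0.61780545 -0.25846778  0.06890047] 0.005619800060543576
scrap_box {'side': [([305.0, 221.0], 0.91)], 'top': [([310.0, 235.0], 0.89), ([331.0, 232.0], 0.65)]}
    [ 0.61948001 -0.20239017 -0.00813429] 8.318967460482714e-05
jar_red {'side': [([227.0, 242.0], 0.66)], 'top': [([250.0, 187.0], 0.61), ([313.0, 233.0], 0.51)]}
    [ 7.54380935e-01 -7.49737575e-02  5.81872039e-04] 0.0003415795356950359
lid_0 {'side': [([246.0, 210.0], 0.98)], 'top': [([295.0, 182.0], 0.94), ([338.0, 228.0], 0.19)]}
    [ 0.75430072 -0.18331798 -0.00197159] 0.005470683421227894
flap {'side': [([318.0, 181.0], 0.71)], 'top': [([341.0, 228.0], 0.7)]}
    [ 0.61515468 -0.26855489  0.06015233] 0.004051509557492667
pedal {'side': [([307.0, 197.0], 0.81)], 'top': [([314.0, 231.0], 0.82), ([187.0, 233.0], 0.19)]}
    [ 0.61937292 -0.2067117   0.0608957 ] 0.0020580354919322807
1.0 [0.22938331 0.58139938 0.23657883] [[0.367, 0.93, 0.0], [0.93, -0.367, 0.0], [0.0, -0.0, -1.0]] [0.50371541 0.75290177 0.74380213]
```

View pics/side0.png

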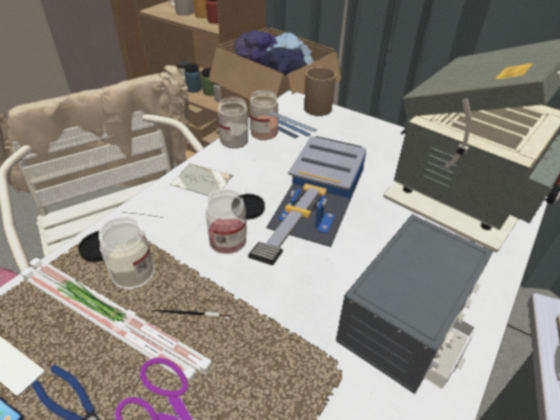

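View pics/top0.png

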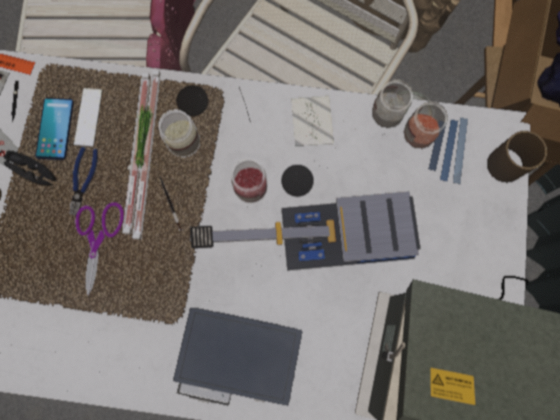

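The top view shows the pedal at (202,237) and the toe at (331,231). The box is to the right, along world −y. The jar at (250,180) and the lid at (297,180) lie on the +x side of the lever. The side view agrees, with the pedal at (266,252). One refinement of the yaw and pedal position follows.

```bash
python3 - <<'E'
from h import *
camera("top")
for q,z in(("flap",.07),("pedal",None)):
    m=silhouettes(q,"top")[0]; k=m["mask"].astype(np.uint8)
    if z:
        c=cv2.boxPoints(cv2.minAreaRect(cv2.findNonZero(k)))
        P=np.array([atz("top",p,z) for p in c])[:,:2]; print(q,m["conf"],P.round(3).tolist())
        for i in range(4):
            d=P[(i+1)%4]-P[i];print(np.linalg.norm(d).round(3),np.degrees(np.arctan2(d[1],d[0])).round(1))
    else:
        ys,xs=np.nonzero(k);print(q,m["conf"],m["box"])
        # bar centreline with height model: z=.065+(y+.2)*tan15
        pts=[]
        for c in range(195,275,8):
            r=ys[xs==c]
            if len(r)==0: continue
            o,d=ray("top",(c,r.mean())); t=np.tan(np.radians(15))
            s=(.072+t*(o[1]+.2)-o[2])/(d[2]-t*d[1]);p=o+s*d;pts.append(p);print(c,r.min(),r.max(),p.round(4))
        pts=np.array(pts);print(np.polyfit(pts[:,1],pts[:,0],1))
E
```

```text
flap 0.96 [[0.687, -0.266], [0.682, -0.447], [0.534, -0.434], [0.539, -0.258]]
0.181 -91.6
0.148 175.0
0.176 88.3
0.148 -3.2
pedal 0.8 [262.1, 234.4, 141.1, 29.1]
195 226 247 [0.626  0.0485 0.1386]
203 225 247 [0.6257 0.0323 0.1342]
211 226 247 [0.6231 0.0161 0.1299]
219 230 242 [ 6.228e-01 -4.000e-04  1.255e-01]
227 230 241 [ 0.6224 -0.017   0.121 ]
235 229 240 [ 0.6231 -0.0339  0.1165]
243 229 240 [ 0.6216 -0.0507  0.112 ]
251 229 239 [ 0.6212 -0.0678  0.1074]
259 228 239 [ 0.6208 -0.085   0.1028]
267 227 239 [ 0.6204 -0.1023  0.0982]
[0.03528213 0.62361623]
```

>>> carry_out(rows=[[1,0,0,0,-1],[1,0,0,0,-1],[1,0,0,0,-1],[1,0,0,0,-1],[1,-1,0.9,0,0],[1,-1,0.9,0,0],[1,-1,0.9,0,0],[1,-1,0.9,0,0],[1,-1,0.9,0,0],[1,-1,0.9,0,0],[1,-1,0.9,0,0],[1,-1,0.9,0,0],[1,-1,0.9,0,0],[1,-1,0.9,0,0]])

```text
time: 2.32
ee_pos: [0.4979, 0.2779, 0.2352]
eef_rot: [0.703, 0.711, 0.001, -0.003]
ft_force: [0.4, 0.7, -0.1]
width: 0.0036
```

>>> carry_out(rows=[[1,-1,0.75,0,0.5],[1,-1,0.75,0,0],[1,-1,0.75,0,0],[1,-1,0.75,0,0],[1,-1,0.75,0,0],[1,-0.8,0.75,0,0],[1,0,0,0.8,0],[1,0,0,0.8,0],[1,0,0,0.8,0],[1,0,0,0.8,0]])

```text
time: 3.15
ee_pos: [0.6431, 0.0768, 0.1423]
eef_rot: [0.725, 0.689, 0.006, 0.004]
ft_force: [-0.1, 0.1, -0.3]
width: 0.0002
```

>>> carry_out(rows=[[1,0.5,-0.5,0,-0.2],[1,0,0,0.4,0],[1,0,0,0,0]])

```text
time: 3.4
ee_pos: [0.6256, 0.091, 0.1227]
eef_rot: [0.719, 0.695, 0.002, 0.002]
ft_force: [-0.4, -1.4, -0.4]
width: 0.0007
```

```bash
python3 - <<'E'
from h import *
a=camera("side");b=camera("top")
cv2.imwrite("pics/1.png",np.hstack([cv2.resize(a[130:330,170:370],(400,400)),cv2.resize(b[140:340,150:350],(400,400))]))
for q in("pedal_rear","pedal_top"):
    print(q,*tri(*[ray(c,pinpoint(q,c)[0]["xy"]) for c in("side","top")]))
s=read_state();print(s["ee_pos"],s["ft_force"])
E
```

```text
Traceback (most recent call last):
IndexError: list index out of range
```

View pics/1.png

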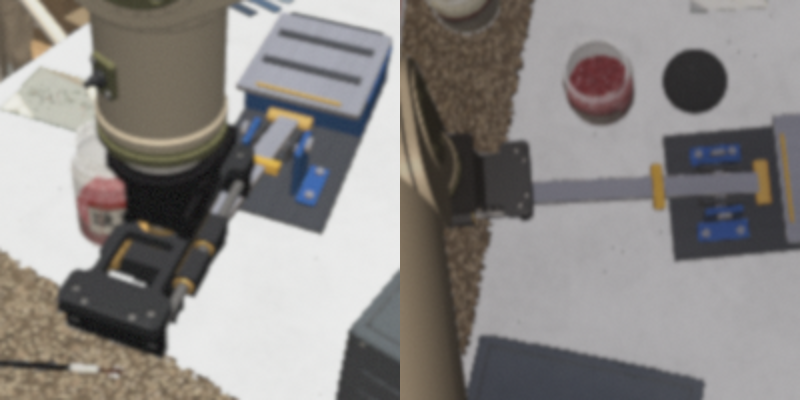

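>>> carry_out(rows=[[1,-0.3,0,0,0],[1,-0.3,0,0,0],[1,-0.3,0,0,0],[1,-0.3,0,0,0]])

```text
time: 3.88
ee_pos: [0.6285, 0.0555, 0.1296]
eef_rot: [0.718, 0.696, 0.007, 0.003]
ft_force: [-0.3, 4.7, -2.8]
width: 0.0008
```

>>> carry_out(rows=[[1,-0.3,-0.05,0.1,0],[1,-0.3,-0.05,0.1,0],[1,-0.3,0,0.1,0]])

```text
time: 4.13
ee_pos: [0.6253, 0.0304, 0.1211]
eef_rot: [0.718, 0.696, 0.011, 0.002]
ft_force: [2.6, 42.5, 9.3]
width: 0.0005
```

>>> carry_out(rows=[[1,0,0,0,0],[1,0.5,0,0,0],[1,0.8,0,0,0],[1,0.5,0,-0.8,0],[1,0,0,-0.8,0]])

```text
time: 4.55
ee_pos: [0.6235, 0.0818, 0.1653]
eef_rot: [0.72, 0.694, 0.007, 0.0]
ft_force: [0.5, 0.4, 0.4]
width: 0.0004
```

```bash
python3 - <<'E'
from h import *
a=camera("side");b=camera("top")
cv2.imwrite("pics/2.png",np.hstack([cv2.resize(a[130:330,170:370],(400,400)),cv2.resize(b[140:340,150:350],(400,400))]))
for q in("pedal_rear","pedal_top","toe","lip","jar_red","lid_0"):
    r=[pinpoint(q,c) for c in("side","top")]
    print(q,[[(np.round(k["xy"]).tolist(),round(k["conf"],2)) for k in v[:1]] for v in r])
    if all(r): print(*tri(*[ray(c,v[0]["xy"]) for c,v in zip(("side","top"),r)]))
s=read_state();print(s["ee_pos"],s["ft_force"])
E
```

```text
pedal_rear [[([268.0, 241.0], 0.61)], [([209.0, 234.0], 0.95)]]
[0.62752615 0.0179377  0.13881302] 0.0004445226011091649
pedal_top [[([277.0, 237.0], 0.67)], [([223.0, 237.0], 0.78)]]
[ 0.62001983 -0.00864489  0.12638763] 0.0009141805962703356
toe [[([318.0, 184.0], 0.66)], [([344.0, 229.0], 0.59)]]
[ 0.61472195 -0.27766627  0.04437379] 0.0006941138175116271
lip [[([318.0, 183.0], 0.93)], [([338.0, 227.0], 0.69)]]
[ 0.61443206 -0.26262298  0.06117588] 0.008081615547210545
jar_red [[([228.0, 242.0], 0.8)], [([250.0, 189.0], 0.92)]]
[ 7.50622718e-01 -7.47386812e-02 -1.53292583e-04] 0.00534528632735542
lid_0 [[([305.0, 222.0], 0.21)], [([294.0, 179.0], 0.81)]]
[ 0.67969008 -0.17938264  0.03095173] 0.13739277388190008
[0.62415783 0.07876852 0.16539496] [-0.38809081  0.14429579  0.30462825]
```

View pics/2.png

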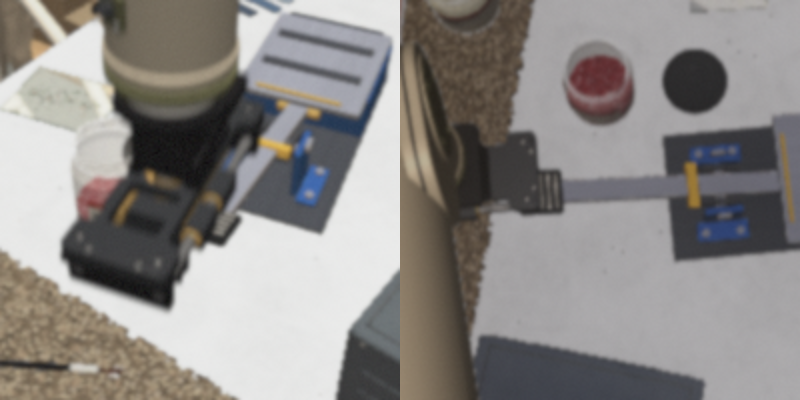

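The bar is home: the brass toe has disappeared under the yellow lip (crop at about 780,180), the pedal has moved about 45 mm, and the jar and lid have not moved. Next I go above the pedal.

>>> carry_out(rows=[[1,-0.6,0,-0.3,0.1],[1,-0.7,0,0,0.1],[1,-0.7,0,0,0],[1,-0.5,0,0,0],[1,0,0,0,0]])

```text
time: 5.67
ee_pos: [0.62, 0.0004, 0.1747]
eef_rot: [0.726, 0.687, 0.008, 0.001]
ft_force: [0.2, -0.3, 0.5]
width: 0.0007
```

>>> carry_out(rows=[[1,0,0,0.4,0],[1,0,0,0.4,0],[1,0,0,0.4,0],[1,0,0,0.4,0],[1,0,0,0.4,0],[1,0,0,0.4,0]])

```text
time: 6.17
ee_pos: [0.6232, 0.0059, 0.0992]
eef_rot: [0.725, 0.688, 0.012, 0.001]
ft_force: [-0.3, 0.2, 6.8]
width: 0.0
```

>>> carry_out(rows=[[1,-0.08,0,0.35,0],[1,-0.08,0,0.35,0],[1,-0.05,0,0.3,0],[1,0,0,0.25,0]])

```text
time: 6.5
ee_pos: [0.6239, 0.0057, 0.0565]
eef_rot: [0.723, 0.691, 0.013, 0.0]
ft_force: [-1.2, -3.8, 8.4]
width: 0.0002
```

>>> carry_out(rows=[[1,0,0,0.1,0],[1,0,0,0.1,0],[1,0,0,0.1,0]])

```text
time: 6.75
ee_pos: [0.624, 0.0046, 0.0441]
eef_rot: [0.723, 0.691, 0.011, 0.001]
ft_force: [-1.3, -1.8, 10.8]
width: 0.0005
```

```bash
python3 - <<'E'
from h import *
s=read_state();print(s["time"],s["ee_pos"],s["ft_force"])
a=camera("side");b=camera("top")
cv2.imwrite("pics/3.png",np.hstack([cv2.resize(a[130:330,170:370],(400,400)),cv2.resize(b[140:340,150:350],(400,400))]))
for q in("toe","lip","pedal_top","jar_red","lid_0"):
    r=[pinpoint(q,c) for c in("side","top")]
    print(q,[[(np.round(k["xy"]).tolist(),round(k["conf"],2)) for k in v[:1]] for v in r])
    if all(r): print(*tri(*[ray(c,v[0]["xy"]) for c,v in zip(("side","top"),r)]))
s=read_state();print(s["time"],s["ee_pos"],s["ft_force"],s["joint_vel"])
E
```

```text
6.75 [0.62398196 0.0046032  0.04409217] [-1.30520806 -1.80038859 10.79658885]
toe [[([323.0, 169.0], 0.7)], [([347.0, 227.0], 0.89)]]
[ 0.60974841 -0.2791312   0.08783377] 0.0056935671422380365
lip [[], [([340.0, 225.0], 0.76)]]
pedal_top [[([276.0, 272.0], 0.78)], []]
jar_red [[([230.0, 240.0], 0.62)], [([250.0, 190.0], 0.9)]]
[ 0.74576206 -0.07341818  0.00835277] 0.004063277678894614
lid_0 [[], [([296.0, 184.0], 0.8)]]
7.35 [0.62414998 0.00493454 0.04468379] [-1.77571139 -2.41483749 10.37321659] [-0.00103621  0.00147618  0.00033806 -0.00031513  0.00106656 -0.00110183
 -0.00199815]
```

View pics/3.png

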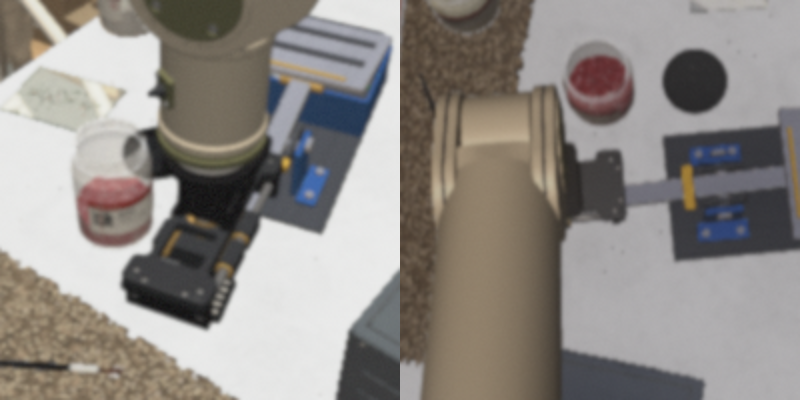

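The flap is raised, the hold is steady at about 10 N, and the jar and lid have not moved. I'm handing it in.

```bash
python3 - <<'E'
from h import *
close_job()
s=read_state();print(s["time"],s["ee_pos"],s["ft_force"])
E
```

```text
the job is handed in; nothing more can be done
the job is handed in; nothing more can be done
```

I pushed the lever's bar home with closed fingertips on the pedal's rear edge. I then pressed the pedal down from above, and handed the job in at about 7.4 s while still holding it down. `close_job()` reports no verdict, so these are my own last checks.

- **Bar home:** the push reached a hard stop, with a brief 42 N at the wrist. The pedal moved about 45 mm, and the toe measured 88 mm up at the end, under the raised lip.
- **Flap open:** the last picture shows it clearly standing open. The fingertips were about 30 mm above the table, so the lever was near its stop. The lip height, about 95 mm, is inferred from the toe because the side camera did not find the lip.
- **Hold:** the push stayed at about 10 N, and the arm was nearly still over the 0.6 s I watched.
- **Jar and lid:** both look unmoved in the top view. The jar's measured position differed by about 9 mm from the first reading, while its top-view pixel moved only about 3 px. I take that as detection noise, since the gripper partly hid it in the side view. The lid was found only by the top camera at the end.
- **Flap contact:** the arm and fingers stayed well away from it throughout.

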